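# Lock the portafilter into the espresso machine

## Robot

A 7-joint arm with a two-finger parallel gripper is mounted at the origin on a cart in front of the work surface, level with it; the furniture and walls round the work are solid. World frame = base frame: x ahead of the robot, y to its left, z up, the work surface at z = 0. Lengths are in mm, angles in rad, forces in N, time in s.
With the tool pointing down it reaches from about 400 to 875 mm from the base axis. Payload 4.4 kg.
Tool frame: the origin (TCP) lies on the centre line of the jaws, within the pads' length; the fingertips stand 25 mm ahead of it and the grasp point (between the pads) lies 6 mm ahead of it; x points along the fingers, y is the direction in which the jaws open and shut, and the axes are right-handed (so a half turn about x gives the same grasp; the last joint's range is limited). The gripper opens to 85 mm and grips with 20 to 120 N. Pads are 22 mm wide; open, the fingers measure 114 mm over their backs; the gripper's body (76 mm by 85 mm) begins 54 mm behind the grasp point. The pads swing forward as they close: fully open they stand 13 mm farther back than shut.
Start: joints at [-1.245, 0.628, 0.038, 1.517, -0.027, 0.996, -0.02], TCP at [248.183, 600.768, 256.313] pointing down, gripper open.
Joint ranges: [-3.06, 3.06], [-0.37, 2.12], [-1.25, 1.32], [0.18, 2.47], [-1.1, 4.24], [0.23, 1.98], [-2.94, 2.94]. Speed limits (rad/s): [2.57, 2.57, 3.14, 3.14, 3.14, 3.14, 3.14].

## Interface

Orientations are given as [roll, pitch, yaw] about the fixed x, y, z axes, in that order (R = Rz(yaw) Ry(pitch) Rx(roll)).
In Python, from cell import * gives the robot as it stands. The module is installed in compiled form; this text tells all that it offers.
- The arm moves only by the tool jog_arm, never from a script. Its argument "series" is a list of rows, each a list of 3 entries, a list of its own where there are three numbers: the turn, a rotation vector about the tool's x, y, z in degrees, then the shift along the tool's x, y, z in mm, then the gripper's target within -1 to 1 (shut at 1, half-way at 0, fully open at -1). In form: [[[rx, ry, rz], [dx, dy, dz], hand], ...]. A call has 1 to 8 rows; each row shifts and turns the commanded pose from where the row before left it, along the tool's axes as they then stand; what a row does not reach is not made up. A row lasts 1/8 s, in which the tool goes at most 62.5 mm and 10.7 degrees, less where a joint would pass 70% of its speed; a pose out of reach is approached as far as the arm can. A call is refused whole if a number of a shift passes 62.5 or a number of a turn 10.7, either way. A call with a gripper value outside its range is refused whole. The fingers move at their own pace and stop on an object; the grip force is fixed at half the most. Time passes only in rows, so rows that do not move let the fingers close. It gives the time, the measured TCP pose, the force and the opening at its end, in the units of the state.
- read_state(): the state, without advancing time (a new reading comes with each control period).
- get_image(name): name is "scene" or "side" or "wrist"; returns a dict with "img" (480x640x3 uint8, red, green, blue), "range_z" (480x640 float32, mm along the optical axis (not along the pixel's ray), 0 where there is no reading), "fovy" (degrees; the focal length in pixels is half the picture's height over the tangent of half this angle, whatever the lens; pixels are square), "cx", "cy" (the principal point, pixels), "cam_to_world" (4x4, takes a point from camera to world coordinates). Camera axes: x right, y up, looking along -z (the intrinsics and any distortion apply to the point x, -y, -z); pixel columns grow to the right and rows downward; lengths in mm; the calibration is good to about 2 mm. A picture is of the moment at which its call begins.
- finish_job(): hands the job in, once; it reports no verdict.
The state is a dict: "clock": time; "qpos": joint angles; "qd": joint speeds; "tau": joint torques, N m; "eef_pos": TCP position; "tool_rot": TCP orientation; "force": force on the tool from outside, world axes, zero at the start; "torque": the same for the moment, N m; "width": finger opening in mm.
Only numpy, scipy, OpenCV 4.12 (cv2) and the standard library are available. Lean on these libraries where they do the work, as an engineer would, in place of code of your own. Each camera call takes 0.05 s, during which the arm holds its last target. There are 200 camera calls.

## Task

Put the empty portafilter back on the espresso machine so that it keeps warm: lift it out of the wooden tamping stand by its handle, push it up into the group head with the handle out to the left, and turn the handle to the right until the lugs draw the rim up snug on the rubber gasket. Tighten it firmly by feel, but do not wrench it, which crushes the gasket; then let go and leave the other things alone.

Things in the scene. Friction and masses are not known exactly. Their poses are not given: they have to be found in the camera images.
- portafilter: Bottomless steel portafilter: round bowl 62 mm in diameter, 50 mm high, flat below, with a neck and a straight wooden handle; 0.26 to 0.40 kg. Origin at the centre of the bowl's underside, z up through its mouth; the handle points along its -x and two lugs stick out along +y and -y. At the start it stands level in the tamping stand.
- grip (a point): Point in the handle, 118 mm from the bowl's axis, 19 mm above the bowl's underside: take it here, fingers across. Flat-sided handle, 24 mm wide, 26 high (13 above and below this point), 60 to 168 mm from the axis. Axes as portafilter. A firm clamp takes the turning as wrist twist and hides the tightness: once the lugs bear, open to about 40 mm and push the handle round with one finger.
- lug (a point): Middle of the underside of the portafilter's +y lug, 35 mm from the bowl's axis, 40 mm above the bowl's underside, 10 mm below the rim. Both lugs reach 40 mm from the axis and are 17.6 mm wide and 5 mm thick.
- rim (a point): Centre of the portafilter's rim (mouth of the bowl), 50 mm above its underside, axes as portafilter.
- stand: Tamping stand, fixed: dark wooden block 100 x 96 mm. Its seat is 44 mm above the table, a steel ring round the bowl rises to 56 mm and a rubber rest under the neck to 56.5 mm. Origin on the table below the middle of the bowl. Lift the portafilter straight up by 20 mm or more to clear it.
- machine: Compact steel espresso machine, fixed, 0.21 m deep, 0.15 m wide, 0.29 m high (0.33 with the cups on top). Origin on the table vertically below the axis of the group head; z up, front towards its -x, +y to the left of one who faces the front. The case stands 49 to 126 mm behind the axis; the drip tray below the group is 32 mm high.
- group (a point): On the group head's axis, 140 mm above the table, at the underside of its bayonet collar, which through wear may truly lie up to 4 mm lower (not measured). Axes as machine. The group is round, 105 mm across, up to 74 mm above this point. The collar's lip has a round opening 66 mm across with two opposite slots, 24 mm wide, that let the lugs pass upwards.
- entry_dot (a point): Small brass dot on the collar's outside, 51 mm from the axis. The lugs stand under the slots when the handle points from the axis towards this dot: 125 deg anticlockwise (from above) from the machine's +x, so 55 deg left of straight out of the front. 4 deg either way and 2 mm sideways are free.
- gasket: Black rubber ring in the group, 62 mm outside, 47 mm inside diameter; origin on the axis at its underside, 15 mm above group. With the lugs in the slots the rim can be pushed up to meet it, and the lugs are then above the lip. It gives upwards on a spring, 40 N per mm, 7 mm at most. Good seal: the rim presses on it with 30 to 60 N; over 90 N crushes it.
- espresso_cup: White cup without handle, 58 mm wide, 52 mm high, on the table; origin at its underside. Leave it alone.
- tea_tin: Round tin, 58 mm wide, 72 mm high, on the table; origin at its underside. Leave it alone.
- ring_pack: Ring-shaped cake in clear wrap, about 90 x 94 x 24 mm, on the table; origin at its underside. Leave it alone.
- butter_bar: Small cake bar in clear wrap, about 57 x 101 x 25 mm, on the table; origin at its underside. Leave it alone.
- shower (a point): Middle of the shower screen, on the axis 20 mm above group. From the slots the lugs run anticlockwise (from above: handle from left to front) up ramps that rise 6.1 mm per rad. With wear they bear first (the hand feels an upward push) after 25 to 70 deg, snug after 40 to 85 deg; snug is a sideways push of 8 to 11 N at grip while it turns. Past bearing they hold it where it is left.
Things that resemble listed ones, but are neither listed nor needed, are in the scene too. There is more than one size of the stand; the one meant has the size given above.

How it is judged:
By the outcome, as a careful person would: the job done as asked, in the order asked, and still so for the second after the job is handed in, with the robot touching nothing.
It also fails if it takes over 62 s, if anything falls off the work surface, if the arm or the gripper's body presses on something with over 40 N, if the wrist force passes 120 N, or if a joint passes its speed limit or range.

## Working session

There is one attempt and no reset: what is moved stays moved. The work goes in short steps, Python scripts to look and compute and a tool call to move; the robot and the scene stay as the last step left them, time stands still between calls to the robot, and variables do not carry over. Pictures are saved under pics/ and viewed, about 8 in all and at most 12, crops included, and the job is handed in when it is done.

Besides the shell and the picture viewer there is one more tool, called after "Request:" as a command line: name --argument value ..., lists and objects as JSON in quotes. jog_arm: Moves the arm, as the interface text tells. Its arguments: {"type":"object","properties":{"series":{"type":"array"}},"required":["series"]}

```bash
mkdir -p pics
cat > h.py <<'E'
from cell import *
import numpy as np, cv2
from scipy.spatial.transform import Rotation as Rn
def save(name,fn):
    d=get_image(name); cv2.imwrite('pics/'+fn+'.png',d['img'][:,:,::-1]); np.savez('pics/'+fn,**d); return d
def load(fn): 
    z=np.load('pics/'+fn+'.npz'); return {k:z[k] for k in z.files}
def cloud(d):
    f=240/np.tan(np.radians(float(d['fovy']))/2); z=d['range_z']
    v,u=np.mgrid[:480,:640]; 
    P=np.stack([(u-d['cx'])/f*z,-(v-d['cy'])/f*z,-z,np.ones_like(z)],-1)
    W=P@np.array(d['cam_to_world']).T
    W[z==0]=np.nan
    return W[...,:3]
E
python3 - <<'E'
from h import *
for n in ['scene','side','wrist']:
    d=save(n,n+'0'); print(n,d['fovy'],d['cx'],d['cy'],np.round(d['cam_to_world'],3).tolist(),[k for k in d])
print(read_state())
a=[cv2.imread(f'pics/{n}0.png') for n in ['scene','side']]
E
```

```text
scene 55.92623283773763 326.2376182938279 231.60605844831179 [[0.744, 0.421, -0.518, -89.194], [-0.668, 0.488, -0.562, -693.096], [0.016, 0.764, 0.645, 894.167], [0.0, 0.0, 0.0, 1.0]] ['img', 'range_z', 'fovy', 'cx', 'cy', 'cam_to_world']
side 48.95138559646479 322.9230545326227 236.97663585028695 [[0.948, 0.145, -0.283, 140.145], [-0.317, 0.477, -0.82, -1172.91], [0.016, 0.867, 0.498, 794.427], [0.0, 0.0, 0.0, 1.0]] ['img', 'range_z', 'fovy', 'cx', 'cy', 'cam_to_world']
wrist 66.67992616276454 322.8464111746363 235.8641087860509 [[0.382, -0.89, -0.247, 186.531], [0.924, 0.368, 0.104, 626.458], [-0.002, -0.268, 0.963, 374.423], [0.0, 0.0, 0.0, 1.0]] ['img', 'range_z', 'fovy', 'cx', 'cy', 'cam_to_world']
{'clock': 0.15, 'qpos': array([-1.24478736,  0.62914086,  0.03844355,  1.51814433, -0.02700711,
        0.99631728, -0.0200238 ]), 'qd': array([-0.00012665, -0.00307588, -0.00035056, -0.00066652,  0.00071533,
       -0.00287979, -0.00020286]), 'tau': array([ 1.59932355e-03, -5.63805950e+01,  1.22782901e+00, -1.93652809e+01,
        1.11784754e-02,  7.39073963e-03,  1.48797028e-05]), 'eef_pos': array([248.00391547, 600.34270935, 255.59363666]), 'tool_rot': array([-1.57127893,  1.56930399, -1.96311178]), 'force': array([ 0.39144673, -0.02665826, -0.57233017]), 'torque': array([ 0.04713761,  0.02039563, -0.02027346]), 'width': 85.3999585228332}
```

View pics/scene0.png

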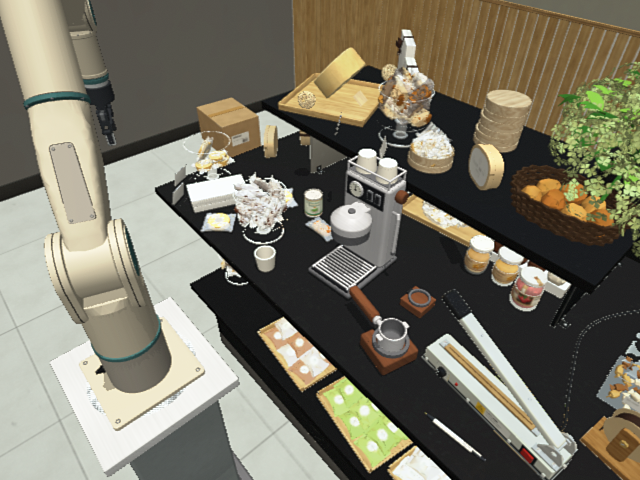

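View pics/side0.png

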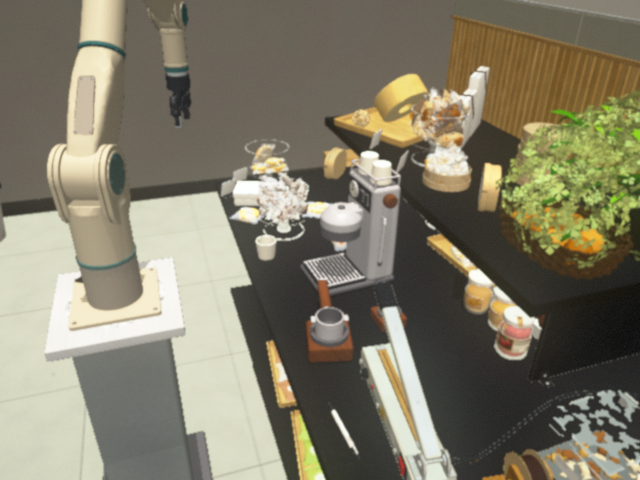

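The scene view shows the portafilter in the wooden stand, bowl at about (390,338), handle to (360,298). A smaller empty stand at (418,300) is the lookalike. The machine's group is at (350,225) and its tray at (350,265). In the side view the bowl is at (330,325) and the group at (342,218).

Run:
```python
from h import *
d=load('scene0'); W=cloud(d)
a=cv2.imread('pics/scene0.png')[140:380,290:470]; cv2.imwrite('pics/c1.png',cv2.resize(a,None,fx=2.5,fy=2.5,interpolation=cv2.INTER_CUBIC)[:600])
for n,pts in [('scene0',[(392,332),(392,322),(380,338),(403,338),(360,298),(370,315),(350,212),(350,222),(385,345),(380,360),(405,362),(418,300),(350,265),(265,255),(375,190)]),('side0',[(330,318),(322,290),(325,308),(343,210),(330,350),(335,270),(265,245)])]:
    W=cloud(load(n))
    for u,v in pts: print(n,u,v,np.round(W[v,u],1))
# rims: points in height bands
for n in ['scene0','side0']:
    W=cloud(load(n)); v,u=np.mgrid[:480,:640]
    roi=(u>295)&(u<420)&(v>270)&(v<375)
    for lo,hi in [(35,50),(50,60),(60,72),(72,80),(80,88),(88,96),(96,110)]:
        m=roi&(W[...,2]>lo)&(W[...,2]<hi)
        if m.sum()>3: q=W[m]; print(n,lo,hi,m.sum(),np.round(np.median(q,0),0),np.round(q.min(0)),np.round(q.max(0)))
```

```text
scene0 392 332 [ 460.1 -325.4   57. ]
scene0 392 322 [ 462.1 -319.4   85.6]
scene0 380 338 [ 406.8 -333.4   90.1]
scene0 403 338 [ 442.  -367.8   93.7]
scene0 360 298 [ 465.3 -215.7   75.5]
scene0 370 315 [ 448.9 -265.2   70.9]
scene0 350 212 [553.7 -80.7 212.2]
scene0 350 222 [ 531.8 -103.6  206. ]
scene0 385 345 [ 413.1 -344.9   71.2]
scene0 380 360 [ 392.6 -352.5   43.4]
scene0 405 362 [ 445.6 -383.    17.8]
scene0 418 300 [ 603.  -289.7   28.7]
scene0 350 265 [559.6 -87.5  30.7]
scene0 265 255 [413.  103.6  22.8]
scene0 375 190 [ 614.3 -102.4  262.1]
side0 330 318 [ 456.8 -312.4   62.6]
side0 322 290 [ 467.5 -223.9   75.1]
side0 325 308 [ 445.7 -309.2   90.3]
side0 343 210 [563.2 -93.8 206.7]
side0 330 350 [ 434.2 -379.3   33.6]
side0 335 270 [550.  -86.7  28.1]
side0 265 245 [395.9  56.3  50.1]
scene0 35 50 675 [ 416. -354.   43.] [ 388. -391.   35.] [623. -96.  50.]
scene0 50 60 479 [ 438. -340.   56.] [ 400. -378.   50.] [ 483. -168.   60.]
scene0 60 72 356 [ 454. -312.   66.] [ 412. -368.   60.] [ 490. -169.   72.]
scene0 72 80 424 [ 465. -247.   75.] [ 411. -368.   72.] [ 489. -170.   80.]
scene0 80 88 139 [ 445. -339.   84.] [ 403. -368.   80.] [ 483. -185.   88.]
scene0 88 96 241 [ 438. -336.   93.] [ 404. -368.   88.] [ 482. -305.   96.]
scene0 96 110 11 [ 433. -325.   97.] [ 411. -360.   96.] [ 465. -311.   98.]
side0 35 50 1271 [ 488. -387.   44.] [ 388. -497.   35.] [ 678. -122.   50.]
side0 50 60 675 [ 480. -378.   56.] [ 402. -507.   50.] [ 539. -191.   60.]
side0 60 72 296 [ 452. -320.   67.] [ 413. -484.   60.] [ 528. -170.   72.]
side0 72 80 374 [ 463. -264.   75.] [ 413. -370.   72.] [ 491. -170.   80.]
side0 80 88 202 [ 442. -339.   85.] [ 405. -371.   80.] [ 484. -309.   88.]
side0 88 96 214 [ 444. -345.   92.] [ 407. -371.   88.] [ 483. -308.   96.]
```

View pics/c1.png

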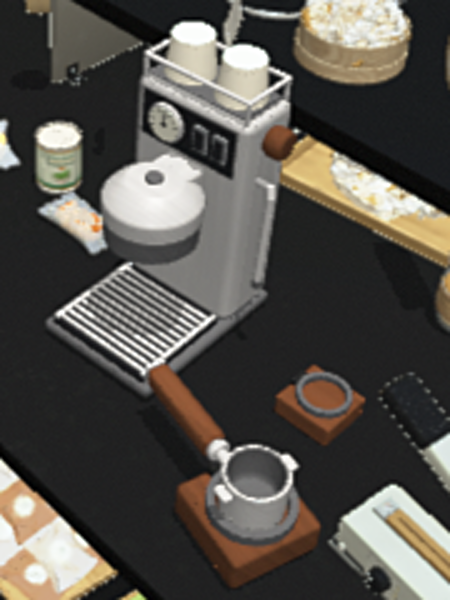

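```bash
cat >> h.py <<'E'
from scipy.optimize import least_squares
def circ(q,r=None,c0=None):
    c0=q.mean(0) if c0 is None else c0
    s=least_squares(lambda p:np.hypot(q[:,0]-p[0],q[:,1]-p[1])-(p[2] if r is None else r),[*c0[:2],r or 30],loss='soft_l1',f_scale=2)
    return s.x,np.sqrt(np.median(s.fun**2))
def hand(W):
    m=(W[...,2]>70)&(W[...,2]<80)&(W[...,0]>425)&(W[...,0]<510)&(W[...,1]>-275)&(W[...,1]<-150)
    q=W[m]; c=np.median(q[:,:2],0); dd=q[:,:2]-c; w=np.linalg.svd(dd-dd.mean(0),full_matrices=False)[2][0]
    return c,w,q
E
python3 - <<'E'
from h import *
for n in ['scene0','side0']:
    W=cloud(load(n)); X,Y,Z=W[...,0],W[...,1],W[...,2]
    m=(Z>90)&(Z<96)&(X>395)&(X<495)&(Y<-295)&(Y>-380); 
    print(n,'rim',m.sum(),circ(W[m][:,:2]),circ(W[m][:,:2],29.5),np.median(Z[m]))
    c,w,q=hand(W); print('handle',c,w,np.degrees(np.arctan2(w[1],w[0])),np.percentile(q[:,2],[5,50,95]),len(q))
    m=(Z>145)&(Z<185)&(X>480)&(X<640)&(Y<0)&(Y>-170)
    p=W[m]
    np.save('pics/g_'+n,p)
    # group: outer cylinder
    for lo,hi in [(140,150),(150,160),(160,170),(170,180),(180,190),(190,200),(200,212)]:
        m=(Z>lo)&(Z<hi)&(X>480)&(X<600)&(Y<-20)&(Y>-150); p=W[m][:,:2]
        if len(p)>10: print(lo,len(p),circ(p,c0=np.array([560,-90])),circ(p,52.5,np.array([560,-90])))
    # tray top
    m=(np.abs(Z-30)<6)&(X>450)&(X<680)&(Y<30)&(Y>-200)
    mm=cv2.morphologyEx(m.astype(np.uint8),cv2.MORPH_OPEN,np.ones((3,3)))>0
    print('tray',mm.sum(),cv2.minAreaRect(W[mm][:,:2].astype(np.float32)))
    m=(Z>225)&(Z<280)&(X>540)&(X<760)&(Y<50)&(Y>-200)
    print('case',m.sum(),cv2.minAreaRect(W[m][:,:2].astype(np.float32)))
E
```

```text
scene0 rim 191 (array([ 442.76358904, -336.68747946,   28.60762437]), np.float64(1.2934519953982502)) (array([ 442.83914933, -336.61982688,   29.5       ]), np.float64(1.6576599687916413)) 93.56813508163827
handle [ 466.71303131 -225.31526339] [-0.23131234 -0.97287954] -103.37434709436941 [71.05648785 74.96179154 77.88761139] 328
140 114 (array([561.38658251, -78.12841492,  49.92031727]), np.float64(0.7736317695582026)) (array([563.60852019, -76.02893292,  52.5       ]), np.float64(1.0896701744150572))
150 109 (array([562.22348834, -77.50119353,  50.85077199]), np.float64(0.7408696590753436)) (array([563.71320974, -76.22101535,  52.5       ]), np.float64(0.8468162825017487))
160 93 (array([561.30414947, -77.82225669,  50.91399658]), np.float64(0.8718428291311042)) (array([562.65540119, -76.5415132 ,  52.5       ]), np.float64(0.7690671950960422))
170 125 (array([561.35442616, -78.08651126,  52.20792372]), np.float64(0.76168616471994)) (array([561.59109156, -77.83662791,  52.5       ]), np.float64(0.7889076337841487))
180 155 (array([561.53995664, -78.22686473,  51.54399087]), np.floa
[... 1760 characters left out ...]
1.50150544]), np.float64(1.332178715881358)) (array([562.93223494, -77.94467401,  52.5       ]), np.float64(1.4268825735752908))
190 239 (array([562.0156021 , -79.50488209,  44.718372  ]), np.float64(2.534849951499595)) (array([566.9322942 , -71.59201352,  52.5       ]), np.float64(3.0697274094666156))
200 379 (array([562.65904989, -83.14459887,  28.47107912]), np.float64(6.09228341901742)) (array([566.74371876, -47.52479318,  52.5       ]), np.float64(10.511788632250585))
tray 1334 ((577.29248046875, -84.05608367919922), (192.35630798339844, 140.317138671875), 3.8699100017547607)
case 2013 ((679.9570922851562, -77.41268157958984), (160.68040466308594, 245.78948974609375), 0.455709308385849)
```

```bash
cat >> h.py <<'E'
def st(p=True):
    s=read_state(); R=Rn.from_euler('xyz',s['tool_rot']).as_matrix()
    if p: print('t',s['clock'],'pos',np.round(s['eef_pos'],1),'yaw(z)',np.round(np.degrees(np.arctan2(R[1,2],R[0,2])),2),'x',np.round(R[:,0],3),'q',np.round(s['qpos'],2),'F',np.round(s['force'],1),'T',np.round(s['torque'],2),'w',round(s['width'],1))
    return s,R
def plan(pos,zyaw,tilt=0):
    "shift in tool frame and turn (rotvec deg, tool frame) to TCP pos, tool x down, z heading zyaw deg"
    s,R=st(); a=np.radians(zyaw); z=np.array([np.cos(a),np.sin(a),0]); x=np.array([0,0,-1.]); y=np.cross(z,x)
    T=np.stack([x,y,z],1); 
    print('world d',np.round(np.array(pos)-s['eef_pos'],1),'shift tool',np.round(R.T@(np.array(pos)-s['eef_pos']),1),'turn',np.round(np.degrees(Rn.from_matrix(R.T@T).as_rotvec()),2),'shift in target frame',np.round(T.T@(np.array(pos)-s['eef_pos']),1))
E
python3 - <<'E'
from h import *
s,R=st(); print(np.round(R,3)); d=load('wrist0'); C=np.array(d['cam_to_world'])
print('cam in tool',np.round(R.T@(C[:3,3]-s['eef_pos']),1)); print(np.round(R.T@C[:3,:3],2))
# machine yaw: case front plane / side plane
for n in ['scene0','side0']:
    W=cloud(load(n)); X,Y,Z=W[...,0],W[...,1],W[...,2]
    for dom in [(X>590)&(X<640)&(Y>-135)&(Y<-20)&(Z>225)&(Z<275),(X>620)&(X<700)&(Y>-190)&(Y<-130)&(Z>60)&(Z<270)]:
        q=W[dom][:,:2]; 
        l=cv2.fitLine(q.astype(np.float32),cv2.DIST_HUBER,0,.01,.01).ravel(); r=np.abs((q-l[2:])@np.array([-l[1],l[0]]))
        print(n,len(q),np.degrees(np.arctan2(l[1],l[0])),l[2:],np.median(r))
E
```

```text
t 0.15 pos [248.  600.3 255.6] yaw(z) -22.45 x [-0.001 -0.001 -1.   ] q [-1.24  0.63  0.04  1.52 -0.03  1.   -0.02] F [ 0.4 -0.  -0.6] T [ 0.05  0.02 -0.02] w 85.4
[[-0.001  0.382  0.924]
 [-0.001  0.924 -0.382]
 [-1.    -0.001 -0.   ]]
cam in tool [-118.8    0.5  -66.8]
[[ 0.    0.27 -0.96]
 [ 1.    0.    0.  ]
 [ 0.   -0.96 -0.27]]
scene0 693 -84.06506 [608.88055 -84.74311] 2.2636919720297612
scene0 997 4.50269 [ 644.4246  -143.75713] 1.5245360293624453
side0 469 -84.42676 [609.7373  -87.06465] 2.4521531532612104
side0 1838 5.484592 [ 652.5167  -144.29243] 2.0397335505099496
```

Pickup: the bowl is at about (444,-338), with the handle heading about 77° and the grip at about (470,-223,63). Group axis is at about (562,-78), with machine yaw about 5°. I'll keep the camera side outward along the handle. Moving now.

Request:
jog_arm --series '[[[0,0,0],[0,-18,16],-1],[[0,0,0],[0,-36,33],-1],[[0,0,0],[0,-36,33],-1],[[0,0,0],[0,-36,33],-1],[[0,0,0],[0,-36,33],-1],[[0,0,0],[0,-36,33],-1],[[0,0,0],[0,-36,33],-1],[[0,0,0],[0,-36,33],-1]]'

```text
clock: 1.15
eef_pos: [373.7, 255.4, 256.3]
tool_rot: [0.573, 1.571, 0.181]
force: [0.3, 0.0, 0.1]
width: 85.2
```

Request:
jog_arm --series '[[[0,0,0],[0,-36,33],-1],[[0,0,0],[0,-36,33],-1],[[0,0,0],[0,-36,33],-1],[[0,0,0],[0,-36,33],-1],[[10,0,0],[0,0,0],-1],[[10,0,0],[0,0,0],-1],[[10,0,0],[0,0,0],-1],[[10,0,0],[0,0,0],-1]]'

```text
clock: 2.15
eef_pos: [440.2, 73.3, 256.2]
tool_rot: [-2.051, 1.571, 3.136]
force: [0.8, 0.6, -0.3]
width: 85.5
```

Request:
jog_arm --series '[[[10,0,0],[0,0,0],-1],[[10,0,0],[0,0,0],-1],[[10,0,0],[0,0,0],-1],[[10,0,0],[0,0,0],-1],[[0,0,0],[0,0,0],-1]]'

```text
clock: 2.78
eef_pos: [440.2, 73.5, 256.2]
tool_rot: [-0.54, 1.57, -2.326]
force: [0.3, -0.2, -0.1]
width: 85.7
```

```bash
python3 -c "
from h import *
plan([470,-215,200],-103)"
```

```text
t 2.775 pos [440.2  73.5 256.2] yaw(z) -102.33 x [-0. -0. -1.] q [-0.58  0.37  0.48  2.07 -0.25  0.75 -0.17] F [ 0.3 -0.2 -0.1] T [-0.05 -0.   -0.  ] w 85.7
world d [  29.8 -288.5  -56.2] shift tool [ 56.3  90.7 275.5] turn [0.67 0.03 0.02] shift in target frame [ 56.2  93.9 274.4]
```

Request:
jog_arm --series '[[[0,0,0],[8,13,39],-1],[[0,0,0],[8,13,39],-1],[[0,0,0],[8,13,39],-1],[[0,0,0],[8,13,39],-1],[[0,0,0],[8,13,39],-1],[[0,0,0],[8,13,39],-1],[[0,0,0],[8,13,39],-1],[[0,0,0],[0,0,0],-1]]'

```text
clock: 3.78
eef_pos: [469.7, -216.6, 199.9]
tool_rot: [0.086, 1.569, -1.705]
force: [0.5, 1.3, 0.0]
width: 85.3
```

Run:
```python
from h import *
st(); d=save('wrist','w1'); W=cloud(d); X,Y,Z=W[...,0],W[...,1],W[...,2]
c,w,q=hand(W); print('handle',c,np.degrees(np.arctan2(-w[1],-w[0])),np.percentile(q[:,2],[5,50,95]),len(q))
lat=(q[:,:2]-c)@np.array([-w[1],w[0]]); print('lat',np.percentile(lat,[2,50,98]))
m=(Z>90)&(Z<99)&(X>395)&(X<495)&(Y<-295)&(Y>-385); print('rim',m.sum(),circ(W[m][:,:2]),np.median(Z[m]))
```

```text
t 3.775 pos [ 469.7 -216.6  199.9] yaw(z) -102.59 x [-0.    -0.002 -1.   ] q [ 0.1   0.55  0.41  1.95 -0.32  0.7   0.49] F [0.5 1.3 0. ] T [ 0.05 -0.03  0.05] w 85.3
handle [ 472.54803189 -217.86164458] 76.99847318359349 [72.06324013 76.4833589  78.02948196] 4890
lat [-10.91609103   0.14229421  11.6273725 ]
rim 1057 (array([ 444.96666911, -339.04714138,   31.62757025]), np.float64(1.3425158481229005)) 94.69942022653157
```

View pics/w1.png

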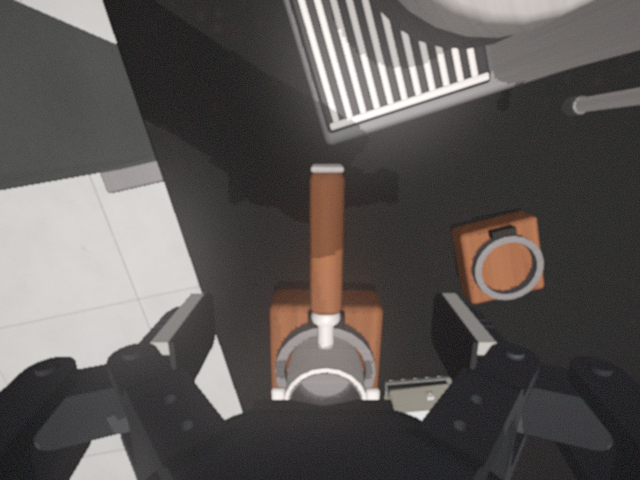

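The wrist view shows the handle at (327,240) pointing away from the bowl at (325,390). The fingers straddle it, and the small lookalike stand at (505,260) is clear. Heading is 77.0°, the handle top is at 76 mm, and the grip point is at (471.3,-223.7,63).

```bash
python3 -c "
from h import *
plan([471.3,-223.7,69],-103)"
```

```text
t 3.825 pos [ 469.8 -214.1  199.9] yaw(z) -102.47 x [-0.001  0.    -1.   ] q [ 0.1   0.55  0.41  1.95 -0.32  0.7   0.48] F [-0.4  1.4  0.9] T [-0.01  0.04 -0.01] w 85.4
world d [   1.5   -9.6 -130.9] shift tool [130.9   3.6   9. ] turn [0.53 0.01 0.05] shift in target frame [130.9   3.6   9. ]
```

Request:
jog_arm --series '[[[0.5,0,0],[20,3.6,9],-1],[[0,0,0],[30,0,0],-1],[[0,0,0],[30,0,0],-1],[[0,0,0],[25,0,0],-1],[[0,0,0],[16,0,0],-1],[[0,0,0],[10,0,0],-1],[[0,0,0],[0,0,0],-1],[[0,0,0],[0,0,0],-1]]'

```text
clock: 4.82
eef_pos: [472.4, -222.5, 69.9]
tool_rot: [1.416, 1.57, -0.38]
force: [0.0, 0.5, 0.3]
width: 85.7
```

```bash
python3 -c "
from h import *
plan([471.3,-223.7,69],-103)"
```

```text
t 4.825 pos [ 472.4 -222.5   69.9] yaw(z) -102.94 x [ 0.001 -0.    -1.   ] q [ 0.22  0.76  0.26  2.02 -0.45  0.41  0.6 ] F [0.  0.5 0.3] T [-0.07 -0.02 -0.03] w 85.7
world d [-1.1 -1.2 -0.9] shift tool [ 0.9 -0.8  1.4] turn [ 0.06  0.01 -0.06] shift in target frame [ 0.9 -0.8  1.4]
```

Request:
jog_arm --series '[[[0,0,0],[1,-0.8,1.2],1],[[0,0,0],[0,0,0],1],[[0,0,0],[0,0,0],1],[[0,0,0],[0,0,0],1],[[0,0,0],[0,0,0],1],[[0,0,0],[0,0,0],1],[[0,0,0],[0,0,0],1]]'

```text
clock: 5.7
eef_pos: [470.9, -223.3, 68.4]
tool_rot: [2.07, 1.571, 0.274]
force: [-1.3, 0.0, 3.3]
width: 23.2
```

```bash
python3 -c "
from h import *
st()"
```

```text
t 5.7 pos [ 470.9 -223.3   68.4] yaw(z) -102.95 x [ 0.  0. -1.] q [ 0.22  0.76  0.25  2.02 -0.45  0.41  0.6 ] F [-1.3  0.   3.3] T [-0.09  0.1  -0.07] w 23.2
```

Request:
jog_arm --series '[[[0,0,0],[-3,0,0],1],[[0,0,0],[-4,0,0],1],[[0,0,0],[-6,0,0],1],[[0,0,0],[-6,0,0],1],[[0,0,0],[-6,0,0],1],[[0,0,0],[-5,0,0],1],[[0,0,0],[0,0,0],1]]'

```text
clock: 6.58
eef_pos: [471.2, -223.5, 98.8]
tool_rot: [1.37, 1.57, -0.427]
force: [-0.4, -0.1, -2.8]
width: 23.0
```

```bash
cat >> h.py <<'E'
def pf(W,s,R,top=(-25,25)):
    "tilt of handle / bowl rim in held frame: coordinates along handle to bowl (tool z), lateral (tool y), height rel TCP"
    Q=(W-s['eef_pos'])@R; return Q
E
python3 - <<'E'
from h import *
s,R=st()
for n in ['wrist','scene','side']:
    d=save(n,n+'2'); Q=pf(cloud(d),s,R); X,Y,Z=Q[...,0],Q[...,1],Q[...,2]
    m=(np.abs(Y)<9)&(Z>-55)&(Z<-18)&(X>-20)&(X<20); 
    if m.sum()>20:
        p=np.polyfit(Z[m],-X[m],1); print(n,'handle slope deg',np.degrees(np.arctan(p[0])),'top at',np.median(-X[m]),m.sum())
    m=(np.hypot(Y,Z-118)<34)&(X<-15)&(X>-45)
    if m.sum()>20: print(n,'rim',m.sum(),'top',np.percentile(-X[m],[50,90,97]),circ(np.stack([Z[m&(X<-22)],Y[m&(X<-22)]],1),29.5))
E
```

```text
t 6.575 pos [ 471.2 -223.5   98.8] yaw(z) -102.95 x [ 0.001 -0.    -1.   ] q [ 0.19  0.71  0.3   2.01 -0.43  0.48  0.58] F [-0.4 -0.1 -2.8] T [ 0.34 -0.03 -0.02] w 23.0
wrist handle slope deg 6.967548876699392 top at 8.098709425250837 6625
scene rim 290 top [22.97452954 25.66418818 26.45562547] (array([116.86073306,  -2.06545071,  29.5       ]), np.float64(1.4038286639891981))
side handle slope deg 4.295989190040077 top at 5.257996153010788 46
side rim 295 top [21.19243013 24.09369349 24.85417161] (array([118.73856386,  -0.49598442,  29.5       ]), np.float64(1.7876387661801998))
```

Request:
jog_arm --series '[[[0,0,0],[0,-15.5,-21.5],1],[[0,0,0],[0,-15.5,-21.5],1],[[0,0,0],[0,-15.5,-21.5],1],[[-10.5,0,0],[0,0,0],1],[[-10.5,0,0],[0,0,0],1],[[-10.5,0,0],[0,0,0],1],[[-10.5,0,0],[0,0,0],1],[[-10.5,0,0],[0,0,0],1]]'

```text
clock: 7.72
eef_pos: [439.7, -150.2, 98.1]
tool_rot: [-2.234, 1.57, -3.109]
force: [0.8, -0.3, -3.8]
width: 23.5
```

Request:
jog_arm --series '[[[0,0,0],[0,0,0],1]]'

```text
clock: 7.85
eef_pos: [439.8, -150.2, 98.1]
tool_rot: [3.105, 1.57, 2.222]
force: [0.2, 0.0, -2.6]
width: 23.4
```

Run:
```python
from h import *
plan([440,-20,98.8],-49.8)
# refine group axis from wrist image1 (grp seen?) + scene2 / side2
for n in ['scene2','side2']:
    W=cloud(load(n)); X,Y,Z=W[...,0],W[...,1],W[...,2]
    m=(Z>142)&(Z<186)&(X>495)&(X<610)&(Y<-20)&(Y>-150); m&=np.hypot(X-562,Y+78)<57
    print(n,m.sum(),circ(W[m][:,:2],c0=np.array([562,-78])),circ(W[m][:,:2],52.5,np.array([562,-78])))
    m=(Z>100)&(Z<150)&(np.hypot(X-562,Y+78)<60); print(np.percentile(Z[m],[0,1,5,20]))
```

```text
t 7.85 pos [ 439.8 -150.2   98.1] yaw(z) -50.57 x [-0.  0. -1.] q [ 0.23  0.65  0.06  2.16 -0.11  0.34  1.07] F [ 0.2  0.  -2.6] T [ 0.26  0.18 -0.04] w 23.4
world d [  0.2 130.2   0.7] shift tool [  -0.6   82.8 -100.5] turn [-0.77 -0.04 -0.  ] shift in target frame [ -0.7  84.2 -99.3]
scene2 270 (array([560.54920703, -78.36784067,  50.21252582]), np.float64(1.0374671386613652)) (array([562.9632994 , -77.90133732,  52.5       ]), np.float64(1.0632601875793102))
[139.31492578 139.90839766 140.87907757 141.99849789]
side2 273 (array([562.22403269, -81.00410409,  49.95222985]), np.float64(1.2578019419930513)) (array([561.30862146, -78.44517318,  52.5       ]), np.float64(1.3000962203406772))
[100.07159019 100.44699235 103.29563077 112.48394895]
```

Request:
jog_arm --series '[[[0,0,0],[-2,24.4,-26.5],1],[[0,0,0],[0,24.4,-26.5],1],[[0,0,0],[0,26,-23],1],[[-0.6,0,0],[0,26,-23],1],[[0,0,0],[0,0,0],1],[[0,0,0],[0,0,0],1]]'

```text
clock: 8.6
eef_pos: [454.5, -10.1, 100.2]
tool_rot: [-1.302, 1.57, -2.174]
force: [0.7, -0.6, -3.6]
width: 23.4
```

Run:
```python
from h import *
plan([562-118*np.cos(np.radians(-49.8)),-78.2-118*np.sin(np.radians(-49.8)),100],-49.8)
s,R=st(False)
for n in ['scene','side']:
    d=save(n,n+'3'); Q=pf(cloud(d),s,R); X,Y,Z=Q[...,0],Q[...,1],Q[...,2]
    m=(np.hypot(Y,Z-118)<36)&(X<-15)&(X>-35)&(Y==Y)
    if m.sum()>20: print(n,'rim',m.sum(),'top',np.percentile(-X[m],[50,90,97]),circ(np.stack([Z[m&(X<-21)],Y[m&(X<-21)]],1),29.5,np.array([118,0])))
d=save('wrist','w3')
a=np.hstack([cv2.imread('pics/scene3.png')[130:370,240:480],cv2.imread('pics/side3.png')[150:390,230:470]]); cv2.imwrite('pics/c3.png',cv2.resize(a,None,fx=1.6,fy=1.6))
```

```text
t 8.6 pos [454.5 -10.1 100.2] yaw(z) -49.98 x [-0.    -0.001 -1.   ] q [-0.11  0.64  0.1   2.18 -0.18  0.33  0.85] F [ 0.7 -0.6 -3.6] T [0.21 0.23 0.02] w 23.4
world d [31.4 22.  -0.2] shift tool [ 0.2 38.2  3.3] turn [-0.18  0.01  0.05] shift in target frame [ 0.2 38.2  3.5]
scene rim 141 top [22.67023702 26.28369414 27.87077296] (array([116.19718921,  -0.48789007,  29.5       ]), np.float64(1.3571004447415298))
side rim 147 top [21.45756386 24.7976592  25.87067664] (array([118.56656432,  -1.64438839,  29.5       ]), np.float64(1.6598380934844787))
```

View pics/c3.png

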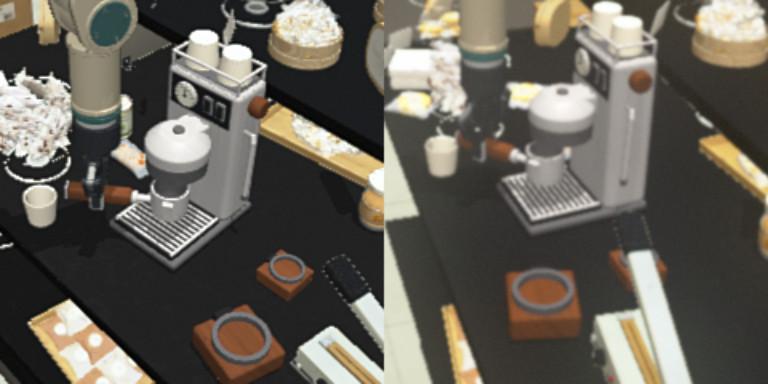

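The view shows the portafilter level in the gripper with its bowl just outside the group, the handle out to the left, and the large stand empty.

Request:
jog_arm --series '[[[0,0,0],[0,10,1],1],[[0,0,0],[0,14,1.4],1],[[0,0,0],[0,12,1.1],1],[[0,0,0],[0,3.7,0.3],1],[[0,0,0],[0,0,0],1],[[0,0,0],[0,0,0],1]]'

```text
clock: 9.5
eef_pos: [486.9, 12.8, 100.2]
tool_rot: [-2.022, 1.57, -2.893]
force: [0.3, 0.0, -3.3]
width: 23.0
```

Run:
```python
from h import *
plan([487.3,12.5,100],-49.9)
for n in ['scene','side']:
    W=cloud(save(n,n+'4')); X,Y,Z=W[...,0],W[...,1],W[...,2]
    r=np.hypot(X-562,Y+78)
    m=(r<60)&(Z>146)&(Z<184)&(r>44); q=W[m][:,:2]; print(n,'group',circ(q,52,np.array([562,-78])))
    m=(r<36)&(r>22)&(Z>80)&(Z<108); q=W[m][:,:2]; print(n,'bowl',m.sum(),circ(q,31,np.array([562,-78])),circ(q,None,np.array([562,-78])))
```

```text
t 9.5 pos [486.9  12.8 100.2] yaw(z) -49.88 x [-0.001 -0.    -1.   ] q [-0.16  0.66  0.12  2.1  -0.19  0.39  0.81] F [ 0.3  0.  -3.3] T [ 0.23  0.2  -0.  ] w 23.0
world d [ 0.4 -0.3 -0.2] shift tool [0.2 0.1 0.5] turn [ 0.02 -0.02  0.05] shift in target frame [0.2 0.1 0.5]
scene group (array([562.51355865, -77.69160065,  52.        ]), np.float64(1.1316278773112207))
scene bowl 175 (array([561.86068847, -74.99971347,  31.        ]), np.float64(0.8814917871028634)) (array([562.02343543, -74.85649962,  31.18256709]), np.float64(0.8852177711765066))
side group (array([562.83252525, -78.84323368,  52.        ]), np.float64(1.3829652259001435))
side bowl 210 (array([562.1048568 , -76.54409146,  31.        ]), np.float64(1.107247355536178)) (array([562.07302979, -76.61553984,  30.93530309]), np.float64(1.1047065164582537))
```

Request:
jog_arm --series '[[[0,0,0],[-4,-0.6,1.6],1],[[0,0,0],[-4,0,0],1],[[0,0,0],[-2,0,0],1],[[0,0,0],[-2,0,0],1],[[0,0,0],[-2,0,0],1],[[0,0,0],[0,0,0],1]]'

```text
clock: 10.35
eef_pos: [488.2, 11.6, 114.4]
tool_rot: [1.025, 1.57, 0.155]
force: [0.1, 0.8, -3.6]
width: 23.1
```

Request:
jog_arm --series '[[[0,0,0],[-2,0,0],1],[[0,0,0],[-2,0,0],1],[[0,0,0],[0,0,0],1]]'

```text
clock: 10.72
eef_pos: [488.2, 11.6, 118.5]
tool_rot: [0.943, 1.57, 0.073]
force: [-0.3, 0.1, -2.9]
width: 23.4
```

Request:
jog_arm --series '[[[0,0,0],[-2,0,0],1],[[0,0,0],[-2,0,0],1],[[0,0,0],[0,0,0],1]]'

```text
clock: 11.1
eef_pos: [488.2, 11.6, 122.5]
tool_rot: [1.03, 1.57, 0.16]
force: [0.9, -0.1, -2.9]
width: 22.9
```

Request:
jog_arm --series '[[[0,0,0],[-2,0,0],1],[[0,0,0],[-1,0,0],1],[[0,0,0],[0,0,0],1]]'

```text
clock: 11.48
eef_pos: [488.2, 11.5, 125.4]
tool_rot: [1.05, 1.571, 0.179]
force: [0.6, -0.1, -3.2]
width: 23.2
```

Request:
jog_arm --series '[[[0,0,0],[-1,0,0],1],[[0,0,0],[0,0,0],1]]'

```text
clock: 11.72
eef_pos: [488.1, 11.5, 126.4]
tool_rot: [0.927, 1.571, 0.057]
force: [-0.6, 0.8, -2.9]
width: 23.3
```

Request:
jog_arm --series '[[[0,0,0],[-1,0,0],1],[[0,0,0],[0,0,0],1]]'

```text
clock: 11.98
eef_pos: [488.1, 11.6, 127.4]
tool_rot: [1.145, 1.571, 0.274]
force: [0.0, 0.3, -2.7]
width: 22.9
```

Request:
jog_arm --series '[[[0,0,0],[-1,0,0],1],[[0,0,0],[0,0,0],1]]'

```text
clock: 12.22
eef_pos: [488.2, 11.5, 128.4]
tool_rot: [0.966, 1.571, 0.096]
force: [0.2, 0.5, -2.9]
width: 23.3
```

Request:
jog_arm --series '[[[0,0,0],[-1,0,0],1],[[0,0,0],[0,0,0],1]]'

```text
clock: 12.48
eef_pos: [488.1, 11.6, 129.4]
tool_rot: [1.16, 1.571, 0.29]
force: [0.7, -0.6, -2.5]
width: 23.1
```

Request:
jog_arm --series '[[[0,0,0],[-1,0,0],1],[[0,0,0],[0,0,0],1]]'

```text
clock: 12.72
eef_pos: [488.0, 11.6, 130.2]
tool_rot: [-2.421, 1.57, 2.992]
force: [0.2, 0.1, -4.1]
width: 23.4
```

Request:
jog_arm --series '[[[0,0,0],[-0.7,0,0],1],[[0,0,0],[0,0,0],1]]'

```text
clock: 12.98
eef_pos: [487.9, 11.6, 130.8]
tool_rot: [-2.396, 1.57, 3.017]
force: [0.6, 0.6, -7.5]
width: 23.5
```

Request:
jog_arm --series '[[[0,0,0],[-0.7,0,0],1],[[0,0,0],[0,0,0],1]]'

```text
clock: 13.22
eef_pos: [487.7, 11.7, 131.7]
tool_rot: [-2.576, 1.57, 2.838]
force: [-0.5, 1.1, -4.9]
width: 23.3
```

Contact with the gasket shows at TCP z of about 130, so the rim is near 155 and the lugs are above the lip. I'll ease down slightly and start turning about the axis.

Request:
jog_arm --series '[[[0,0,0],[1.2,0,0],1],[[-5,0,0],[0,-10.3,0.45],1],[[-5,0,0],[0,-10.3,0.45],1],[[0,0,0],[0,0,0],1]]'

```text
clock: 13.72
eef_pos: [473.5, -3.9, 130.8]
tool_rot: [0.219, 1.57, -0.479]
force: [0.6, 0.6, -3.9]
width: 22.8
```

Request:
jog_arm --series '[[[-5,0,0],[0,-10.3,0.45],1],[[-5,0,0],[0,-10.3,0.45],1],[[0,0,0],[0,0,0],1]]'

```text
clock: 14.1
eef_pos: [462.2, -20.5, 130.8]
tool_rot: [0.341, 1.57, -0.183]
force: [-1.3, -0.8, -1.6]
width: 23.4
```

```bash
cat >> h.py <<'E'
def ax():
    s,R=st(); g=s['eef_pos']; print('bowl axis from tool',np.round(g[:2]+118*R[:2,2],1),'handle hdg',round(np.degrees(np.arctan2(-R[1,2],-R[0,2]))%360,2),'F tool',np.round(R.T@s['force'],2))
E
python3 -c "
from h import *
ax()"
```

```text
t 14.1 pos [462.2 -20.5 130.8] yaw(z) -30.05 x [ 0.001 -0.    -1.   ] q [-0.04  0.58  0.03  2.14 -0.05  0.42  1.08] F [-1.3 -0.8 -1.6] T [-0.    0.29 -0.07] w 23.4
bowl axis from tool [564.3 -79.6] handle hdg 149.95 F tool [ 1.57 -1.29 -0.7 ]
```

Request:
jog_arm --series '[[[-5,0,0],[0,-10.3,0.45],1],[[0,0,0],[0,0,0],1]]'

```text
clock: 14.35
eef_pos: [457.3, -29.3, 130.7]
tool_rot: [0.321, 1.57, -0.116]
force: [-1.6, -1.2, -0.5]
width: 22.7
```

Request:
jog_arm --series '[[[-4,0,0],[0,-8.2,0.29],1],[[0,0,0],[0,0,0],1]]'

```text
clock: 14.6
eef_pos: [454.2, -36.0, 130.6]
tool_rot: [1.273, 1.57, 0.907]
force: [-2.3, 0.8, -0.1]
width: 23.1
```

Request:
jog_arm --series '[[[-4,0,0],[0,-8.2,0.29],1],[[0,0,0],[0,0,0],1]]'

```text
clock: 14.85
eef_pos: [451.5, -43.7, 130.6]
tool_rot: [1.278, 1.57, 0.982]
force: [-2.8, 2.2, 1.2]
width: 23.3
```

Request:
jog_arm --series '[[[-4,0,0],[0,-8.2,0.29],1],[[0,0,0],[0,0,0],1]]'

```text
clock: 15.1
eef_pos: [449.3, -51.7, 130.6]
tool_rot: [1.424, 1.57, 1.199]
force: [-3.8, 2.5, 2.7]
width: 23.0
```

Request:
jog_arm --series '[[[-4,0,0],[0,-8.2,0.29],1],[[0,0,0],[0,0,0],1]]'

```text
clock: 15.35
eef_pos: [447.7, -59.9, 130.6]
tool_rot: [1.709, 1.57, 1.553]
force: [-4.1, 2.8, 3.0]
width: 23.6
```

```bash
python3 -c "
from h import *
ax()"
```

```text
t 15.35 pos [447.7 -59.9 130.6] yaw(z) -8.95 x [ 0.  0. -1.] q [ 0.12  0.57 -0.07  2.17  0.1   0.41  1.38] F [-4.1  2.8  3. ] T [0.24 0.21 0.22] w 23.6
bowl axis from tool [564.2 -78.2] handle hdg 171.05 F tool [-3.04  2.08 -4.5 ]
```

Request:
jog_arm --series '[[[-4,0,0],[0,-8.2,-0.7],1],[[0,0,0],[0,0,0],1]]'

```text
clock: 15.6
eef_pos: [446.5, -68.2, 130.8]
tool_rot: [0.133, 1.569, 0.046]
force: [-3.3, 1.9, 3.8]
width: 23.4
```

Run:
```python
from h import *
ax()
a=np.hstack([cv2.imread('pics/scene4.png')[150:300,260:460]]*1)
d=save('scene','scene5');e=save('side','side5')
a=np.hstack([cv2.imread('pics/scene5.png')[150:330,270:450],cv2.imread('pics/side5.png')[150:330,260:440]]); cv2.imwrite('pics/c5.png',cv2.resize(a,None,fx=2.2,fy=2.2))
```

```text
t 15.6 pos [446.5 -68.2 130.8] yaw(z) -4.96 x [ 0.002  0.    -1.   ] q [ 0.16  0.57 -0.09  2.17  0.13  0.41  1.44] F [-3.3  1.9  3.8] T [ 0.31 -0.03  0.26] w 23.4
bowl axis from tool [564.1 -78.4] handle hdg 175.04 F tool [-3.76  1.65 -3.49]
```

View pics/c5.png

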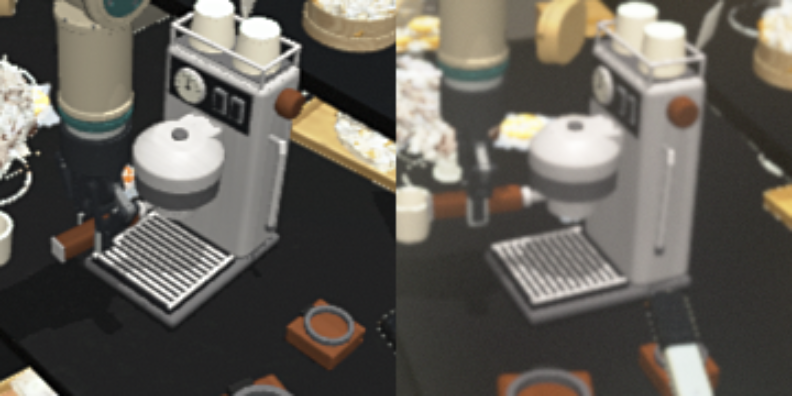

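The bowl is seated in the group and the handle points almost straight out. An upward push is felt, so I'll open to about 40 mm and continue with one finger.

Request:
jog_arm --series '[[[0,0,0],[0,0,0],0.06],[[0,0,0],[0,0,0],0.06],[[0,0,0],[0,0,0],0.06],[[0,0,0],[0,0,0],0.06]]'

```text
clock: 16.2
eef_pos: [445.7, -68.5, 130.4]
tool_rot: [-1.924, 1.571, -2.009]
force: [-0.8, 0.8, 0.1]
width: 40.1
```

```bash
cat >> h.py <<'E'
def look(fn):
    "handle pose from wrist depth, in world"
    s,R=st(); W=cloud(save('wrist',fn)); Q=(W-s['eef_pos'])@R; X,Y,Z=Q[...,0],Q[...,1],Q[...,2]
    m=(np.abs(X)<30)&(Z>-48)&(Z<-14)&(np.abs(Y)<22)&(X<22)&(X>-12)
    q=Q[m]; print(len(q),'top',np.round(np.percentile(-q[:,0],[5,50,95]),1))
    t=q[np.abs(-q[:,0]-np.median(-q[:,0]))<3]; b=[np.percentile(t[np.abs(t[:,2]-z)<4][:,1],[2,50,98]) for z in (-44,-34,-24)]
    print('lateral edges at z -44,-34,-24:',np.round(b,1).tolist(),'slope',np.degrees(np.arctan(np.polyfit(t[:,2],-t[:,0],1)[0])))
E
python3 - <<'E'
from h import *
ax(); look('w6')
E
```

```text
t 16.2 pos [445.7 -68.5 130.4] yaw(z) -4.87 x [-0. -0. -1.] q [ 0.16  0.57 -0.09  2.17  0.13  0.41  1.44] F [-0.8  0.8  0.1] T [-0.01 -0.03 -0.02] w 40.1
bowl axis from tool [563.3 -78.5] handle hdg 175.13 F tool [-0.09  0.76 -0.82]
t 16.2 pos [445.7 -68.5 130.4] yaw(z) -4.87 x [-0. -0. -1.] q [ 0.16  0.57 -0.09  2.17  0.13  0.41  1.44] F [-0.8  0.8  0.1] T [-0.01 -0.03 -0.02] w 40.1
7215 top [4.  8.3 9.8]
lateral edges at z -44,-34,-24: [[-9.2, 0.5, 10.2], [-9.6, 0.5, 10.5], [-9.6, 0.5, 10.6]] slope 1.4709472057766562
```

Request:
jog_arm --series '[[[-2,0,0],[0,-4.1,0.1],0.06],[[-2,0,0],[0,-4.1,0.1],0.06],[[0,0,0],[0,0,0],0.06]]'

```text
clock: 16.62
eef_pos: [445.4, -76.0, 130.5]
tool_rot: [1.356, 1.569, 1.343]
force: [0.1, 2.7, 0.4]
width: 40.7
```

Request:
jog_arm --series '[[[-2,0,0],[0,-4.1,0.1],0.06],[[0,0,0],[0,0,0],0.06]]'

```text
clock: 16.88
eef_pos: [445.5, -79.3, 130.5]
tool_rot: [1.363, 1.569, 1.385]
force: [0.5, 5.6, 0.1]
width: 40.3
```

Request:
jog_arm --series '[[[-2,0,0],[0,-4.1,0.1],0.06],[[0,0,0],[0,0,0],0.06]]'

```text
clock: 17.12
eef_pos: [445.7, -82.9, 130.5]
tool_rot: [1.364, 1.568, 1.421]
force: [0.6, 6.9, 0.6]
width: 40.1
```

Request:
jog_arm --series '[[[-1,0,0],[0,-2.1,0],0.06]]'

```text
clock: 17.25
eef_pos: [446.0, -83.8, 130.5]
tool_rot: [1.341, 1.567, 1.417]
force: [-0.2, 14.2, 0.9]
width: 39.9
```

Request:
jog_arm --series '[[[-1,0,0],[0,-2.1,0],0.06]]'

```text
clock: 17.38
eef_pos: [446.2, -85.0, 130.5]
tool_rot: [1.351, 1.566, 1.446]
force: [-0.2, 15.1, 1.4]
width: 39.9
```

Run:
```python
from h import *
ax(); look('w7')
```

```text
t 17.375 pos [446.2 -85.  130.5] yaw(z) 5.41 x [ 0.001  0.005 -1.   ] q [ 0.24  0.57 -0.15  2.16  0.19  0.42  1.59] F [-0.2 15.1  1.4] T [ 2.93 -0.04 -0.19] w 39.9
bowl axis from tool [563.6 -73.8] handle hdg 185.41 F tool [-1.28 15.09  1.26]
t 17.375 pos [446.2 -85.  130.5] yaw(z) 5.41 x [ 0.001  0.005 -1.   ] q [ 0.24  0.57 -0.15  2.16  0.19  0.42  1.59] F [-0.2 15.1  1.4] T [ 2.93 -0.04 -0.19] w 39.9
7315 top [3.6 8.4 9.8]
lateral edges at z -44,-34,-24: [[1.5, 11.2, 21.1], [0.6, 10.3, 20.7], [-0.4, 9.4, 19.7]] slope 1.443477497804933
```

Request:
jog_arm --series '[[[0,0,0],[0,0,0],0.06]]'

```text
clock: 17.55
eef_pos: [446.0, -85.8, 130.5]
tool_rot: [1.377, 1.567, 1.471]
force: [-0.6, 10.7, 1.3]
width: 39.8
```

Request:
jog_arm --series '[[[0,0,0],[0,0,0],0.06],[[0,0,0],[0,0,0],0.06]]'

```text
clock: 17.8
eef_pos: [446.0, -85.9, 130.5]
tool_rot: [1.368, 1.567, 1.461]
force: [-0.6, 9.8, 0.5]
width: 40.3
```

Run:
```python
from h import *
ax(); look('w8')
```

```text
t 17.8 pos [446.  -85.9 130.5] yaw(z) 5.35 x [ 0.     0.004 -1.   ] q [ 0.24  0.57 -0.15  2.16  0.2   0.42  1.59] F [-0.6  9.8  0.5] T [ 2.09 -0.01 -0.15] w 40.3
bowl axis from tool [563.5 -74.9] handle hdg 185.35 F tool [-0.47  9.77  0.35]
t 17.8 pos [446.  -85.9 130.5] yaw(z) 5.35 x [ 0.     0.004 -1.   ] q [ 0.24  0.57 -0.15  2.16  0.2   0.42  1.59] F [-0.6  9.8  0.5] T [ 2.09 -0.01 -0.15] w 40.3
7303 top [3.7 8.4 9.8]
lateral edges at z -44,-34,-24: [[1.2, 10.8, 20.7], [0.2, 10.1, 20.3], [-0.7, 9.1, 19.4]] slope 1.4740433515705378
```

Request:
jog_arm --series '[[[-0.2,0,0],[0,-0.4,0],0.06],[[-0.2,0,0],[0,-0.4,0],0.06]]'

```text
clock: 18.1
eef_pos: [446.1, -86.1, 130.5]
tool_rot: [1.369, 1.567, 1.469]
force: [1.0, 13.1, 1.5]
width: 40.0
```

Request:
jog_arm --series '[[[0,0,0],[0,0,0],0.06],[[0,0,0],[0,0,0],0.06]]'

```text
clock: 18.35
eef_pos: [446.1, -86.2, 130.5]
tool_rot: [1.367, 1.567, 1.468]
force: [-0.1, 11.8, 2.2]
width: 40.2
```

Run:
```python
from h import *
ax(); look('w9')
```

```text
t 18.35 pos [446.1 -86.2 130.5] yaw(z) 5.77 x [ 0.     0.004 -1.   ] q [ 0.24  0.57 -0.16  2.16  0.2   0.42  1.6 ] F [-0.1 11.8  2.2] T [ 2.45 -0.05 -0.15] w 40.2
bowl axis from tool [563.5 -74.3] handle hdg 185.77 F tool [-2.15 11.76  1.13]
t 18.35 pos [446.1 -86.2 130.5] yaw(z) 5.77 x [ 0.     0.004 -1.   ] q [ 0.24  0.57 -0.16  2.16  0.2   0.42  1.6 ] F [-0.1 11.8  2.2] T [ 2.45 -0.05 -0.15] w 40.2
7293 top [3.6 8.3 9.8]
lateral edges at z -44,-34,-24: [[1.5, 11.0, 21.0], [0.3, 10.3, 20.6], [-0.7, 9.2, 19.6]] slope 1.5703063012880893
```

Turning resistance has climbed steadily: about 3.9 N equivalent at 175°, then 5.6, 6.9 and about 9–10 N, with the handle now at about 180.6°. That falls in the snug band, so I'll stop and back the finger off.

Request:
jog_arm --series '[[[0,0,0],[0,3,0],0.06],[[0,0,0],[0,3,0],0.06],[[2.5,0,0],[0,3,0],0.06],[[2.5,0,0],[0,0,0],-0.2],[[0,0,0],[0,0,0],-0.4],[[0,0,0],[0,0,0],-0.4]]'

```text
clock: 19.15
eef_pos: [445.0, -81.0, 130.5]
tool_rot: [-1.9, 1.571, -1.891]
force: [0.1, -0.0, 0.3]
width: 59.7
```

Run:
```python
from h import *
ax(); look('w10')
```

```text
t 19.15 pos [445.  -81.  130.5] yaw(z) 0.55 x [-0. -0. -1.] q [ 0.2   0.57 -0.12  2.17  0.17  0.41  1.53] F [ 0.1 -0.   0.3] T [ 0.03 -0.   -0.03] w 59.7
bowl axis from tool [563.  -79.9] handle hdg 180.55 F tool [-0.26 -0.04  0.08]
t 19.15 pos [445.  -81.  130.5] yaw(z) 0.55 x [-0. -0. -1.] q [ 0.2   0.57 -0.12  2.17  0.17  0.41  1.53] F [ 0.1 -0.   0.3] T [ 0.03 -0.   -0.03] w 59.7
7199 top [4.2 8.5 9.9]
lateral edges at z -44,-34,-24: [[-6.2, 3.5, 13.2], [-6.7, 3.4, 13.5], [-6.8, 3.2, 13.3]] slope 1.481739869989725
```

The handle eased back a touch when released. I have time for one slow re-push to read the breakaway force cleanly.

Request:
jog_arm --series '[[[-2,0,0],[0,-4,0.1],-0.4],[[-2,0,0],[0,-4,0.1],-0.4],[[-1,0,0],[0,-3,0],-0.4],[[0,0,0],[0,0,0],-0.4]]'

```text
clock: 19.7
eef_pos: [445.6, -92.3, 130.5]
tool_rot: [1.126, 1.571, 1.222]
force: [-0.0, 0.3, 0.2]
width: 60.0
```

Request:
jog_arm --series '[[[0,0,0],[0,-1,0],-0.4],[[0,0,0],[0,0,0],-0.4]]'

```text
clock: 19.95
eef_pos: [445.7, -92.8, 130.5]
tool_rot: [1.919, 1.571, 2.016]
force: [0.4, 0.4, -0.4]
width: 59.8
```

Request:
jog_arm --series '[[[0,0,0],[0,-1,0],-0.4],[[0,0,0],[0,0,0],-0.4]]'

```text
clock: 20.2
eef_pos: [445.8, -93.8, 130.5]
tool_rot: [-0.59, 1.571, -0.493]
force: [-0.4, -1.0, -0.2]
width: 59.8
```

Request:
jog_arm --series '[[[0,0,0],[0,-1,0],-0.4],[[0,0,0],[0,0,0],-0.4]]'

```text
clock: 20.45
eef_pos: [445.9, -94.7, 130.5]
tool_rot: [1.837, 1.571, 1.934]
force: [-0.3, 0.8, -0.6]
width: 59.4
```

Request:
jog_arm --series '[[[0,0,0],[0,-0.8,0],-0.4],[[0,0,0],[0,0,0],-0.4]]'

```text
clock: 20.7
eef_pos: [445.9, -95.0, 130.4]
tool_rot: [1.885, 1.57, 1.983]
force: [-0.7, 3.2, 1.3]
width: 59.0
```

Request:
jog_arm --series '[[[0,0,0],[0,-0.8,0],-0.4],[[0,0,0],[0,0,0],-0.4]]'

```text
clock: 20.95
eef_pos: [445.9, -95.3, 130.4]
tool_rot: [1.799, 1.569, 1.897]
force: [-2.4, 5.4, 0.2]
width: 59.7
```

Request:
jog_arm --series '[[[0,0,0],[0,-0.8,0],-0.4],[[0,0,0],[0,0,0],-0.4]]'

```text
clock: 21.2
eef_pos: [445.9, -95.5, 130.4]
tool_rot: [1.792, 1.569, 1.89]
force: [-0.3, 7.9, 1.1]
width: 60.1
```

Request:
jog_arm --series '[[[0,0,0],[0,-0.8,0],-0.4],[[0,0,0],[0,0,0],-0.4]]'

```text
clock: 21.45
eef_pos: [445.9, -95.6, 130.3]
tool_rot: [1.771, 1.568, 1.87]
force: [-0.8, 9.4, 0.5]
width: 59.5
```

Request:
jog_arm --series '[[[0,0,0],[0,-0.8,0],-0.4],[[0,0,0],[0,0,0],-0.4]]'

```text
clock: 21.7
eef_pos: [445.9, -95.8, 130.3]
tool_rot: [1.768, 1.567, 1.867]
force: [-1.6, 10.7, 1.2]
width: 59.7
```

It holds against about 10 N with almost no motion, so it's snug at the top of the band and needs no more. Backing off and leaving upward.

Request:
jog_arm --series '[[[0,0,0],[0,5,0],-0.4],[[2.5,0,0],[0,6,0],-0.4],[[2.5,0,0],[0,6,0],-0.4],[[0,0,0],[0,3,0],-0.4],[[0,0,0],[0,0,0],-0.4]]'

```text
clock: 22.32
eef_pos: [445.0, -79.2, 130.5]
tool_rot: [-1.313, 1.57, -1.303]
force: [-0.7, 0.4, 0.0]
width: 60.0
```

Run:
```python
from h import *
ax(); look('w11')
```

```text
t 22.325 pos [445.  -79.2 130.5] yaw(z) 0.59 x [ 0. -0. -1.] q [ 0.2   0.57 -0.12  2.17  0.17  0.41  1.52] F [-0.7  0.4  0. ] T [-0.   -0.07 -0.02] w 60.0
bowl axis from tool [563.  -77.9] handle hdg 180.59 F tool [-0.01  0.41 -0.65]
t 22.325 pos [445.  -79.2 130.5] yaw(z) 0.59 x [ 0. -0. -1.] q [ 0.2   0.57 -0.12  2.17  0.17  0.41  1.52] F [-0.7  0.4  0. ] T [-0.   -0.07 -0.02] w 60.0
7233 top [4.  8.4 9.9]
lateral edges at z -44,-34,-24: [[-8.0, 1.6, 11.3], [-8.6, 1.6, 11.7], [-8.7, 1.3, 11.5]] slope 1.5009906468683942
```

The handle didn't move with a held 10.7 N push, so resistance is at least that. I'll make one more slow reading with a narrow opening to see whether it yields near the top of the band; if it doesn't, I'll ease it back.

Request:
jog_arm --series '[[[0,0,0],[0,0,0],0.06],[[0,0,0],[0,0,0],0.06],[[-1,0,0],[0,-3,0],0.06],[[-1,0,0],[0,-3,0],0.06],[[0,0,0],[0,0,0],0.06]]'

```text
clock: 23.0
eef_pos: [445.0, -85.3, 130.5]
tool_rot: [-0.37, 1.571, -0.326]
force: [0.4, -0.6, 0.2]
width: 40.1
```

Request:
jog_arm --series '[[[0,0,0],[0,-1,0],0.06],[[0,0,0],[0,-1,0],0.06],[[0,0,0],[0,0,0],0.06]]'

```text
clock: 23.38
eef_pos: [445.0, -86.0, 130.4]
tool_rot: [1.831, 1.57, 1.876]
force: [-1.3, 4.5, 0.7]
width: 40.3
```

Request:
jog_arm --series '[[[0,0,0],[0,-0.7,0],0.06],[[0,0,0],[0,-0.7,0],0.06]]'

```text
clock: 23.62
eef_pos: [445.0, -86.4, 130.4]
tool_rot: [1.756, 1.569, 1.802]
force: [-0.5, 7.8, 0.3]
width: 40.1
```

Request:
jog_arm --series '[[[0,0,0],[0,-0.5,0],0.06],[[0,0,0],[0,-0.5,0],0.06]]'

```text
clock: 23.88
eef_pos: [445.0, -86.6, 130.4]
tool_rot: [1.754, 1.568, 1.801]
force: [-0.2, 9.7, 1.2]
width: 39.8
```

Request:
jog_arm --series '[[[0,0,0],[0,-0.5,0],0.06],[[0,0,0],[0,-0.5,0],0.06]]'

```text
clock: 24.12
eef_pos: [445.0, -86.7, 130.3]
tool_rot: [1.726, 1.567, 1.773]
force: [-0.7, 12.2, 0.6]
width: 40.0
```

Request:
jog_arm --series '[[[0,0,0],[0,-0.5,0],0.06],[[0,0,0],[0,-0.5,0],0.06]]'

```text
clock: 24.38
eef_pos: [445.0, -87.1, 130.3]
tool_rot: [1.735, 1.566, 1.784]
force: [-1.4, 13.9, 1.2]
width: 39.9
```

Run:
```python
from h import *
ax(); look('w12')
```

```text
t 24.375 pos [445.  -87.1 130.3] yaw(z) 2.76 x [-0.001  0.004 -1.   ] q [ 0.23  0.57 -0.14  2.16  0.18  0.42  1.57] F [-1.4 13.9  1.2] T [ 2.88  0.2  -0.08] w 39.9
bowl axis from tool [562.8 -81.4] handle hdg 182.76 F tool [-1.1  14.   -0.69]
t 24.375 pos [445.  -87.1 130.3] yaw(z) 2.76 x [-0.001  0.004 -1.   ] q [ 0.23  0.57 -0.14  2.16  0.18  0.42  1.57] F [-1.4 13.9  1.2] T [ 2.88  0.2  -0.08] w 39.9
7211 top [ 4.   8.5 10. ]
lateral edges at z -44,-34,-24: [[0.0, 9.6, 19.2], [-0.9, 9.1, 19.3], [-1.3, 8.6, 18.9]] slope 1.6286919236108315
```

It takes 13.9 N elastically without turning, and the earlier moving readings were 14–15 N. That is over the snug band, and the lower values I trusted were only hold forces. I'll ease the handle back about 10° and re-tighten slowly, reading the force as it turns.

Request:
jog_arm --series '[[[0,0,0],[0,4,0],0.06],[[2,0,0],[0,4,0],0.06],[[2,0,0],[0,4,0],0.06],[[2,0,0],[0,4,0],0.06],[[0,0,0],[0,0,0],0.06]]'

```text
clock: 25.05
eef_pos: [445.1, -75.1, 130.5]
tool_rot: [-1.184, 1.571, -1.244]
force: [0.0, -0.1, -0.9]
width: 40.2
```

Request:
jog_arm --series '[[[2,0,0],[0,4.1,0],0.06],[[2,0,0],[0,4.1,0.1],0.06]]'

```text
clock: 25.3
eef_pos: [445.7, -68.8, 130.5]
tool_rot: [-1.389, 1.569, -1.523]
force: [-0.0, -6.2, -1.6]
width: 39.9
```

Request:
jog_arm --series '[[[2,0,0],[0,4.1,0.1],0.06],[[1,0,0],[0,2.1,0],0.06]]'

```text
clock: 25.55
eef_pos: [446.4, -62.7, 130.4]
tool_rot: [-1.682, 1.569, -1.868]
force: [-0.8, -6.8, -1.5]
width: 40.0
```

Run:
```python
from h import *
ax(); look('w13')
```

```text
t 25.55 pos [446.4 -62.7 130.4] yaw(z) -10.65 x [-0.001 -0.002 -1.   ] q [ 0.12  0.57 -0.06  2.17  0.09  0.4   1.37] F [-0.8 -6.8 -1.5] T [-1.37  0.06  0.16] w 40.0
bowl axis from tool [562.4 -84.5] handle hdg 169.35 F tool [ 1.52 -6.87  0.53]
t 25.55 pos [446.4 -62.7 130.4] yaw(z) -10.65 x [-0.001 -0.002 -1.   ] q [ 0.12  0.57 -0.06  2.17  0.09  0.4   1.37] F [-0.8 -6.8 -1.5] T [-1.37  0.06  0.16] w 40.0
7276 top [ 3.9  8.5 10. ]
lateral edges at z -44,-34,-24: [[-21.2, -11.4, -1.7], [-20.8, -10.4, -0.4], [-19.6, -9.2, 0.6]] slope 1.5330162813145183
```

Request:
jog_arm --series '[[[2,0,0],[0,4.1,0.1],0.06],[[2,0,0],[0,4.1,0.1],0.06]]'

```text
clock: 25.85
eef_pos: [448.2, -54.3, 130.3]
tool_rot: [-1.766, 1.569, -2.022]
force: [0.1, -4.8, -1.9]
width: 40.5
```

Request:
jog_arm --series '[[[1,0,0],[0,2.1,0],0.06],[[0,0,0],[0,-4,0],0.06],[[0,0,0],[0,-4,0],0.06],[[0,0,0],[0,0,0],0.06]]'

```text
clock: 26.35
eef_pos: [446.9, -58.9, 130.6]
tool_rot: [1.2, 1.57, 0.93]
force: [-0.1, 1.0, -0.2]
width: 40.6
```

Run:
```python
from h import *
ax(); look('w14')
```

```text
t 26.35 pos [446.9 -58.9 130.6] yaw(z) -15.48 x [ 0.  0. -1.] q [ 0.1   0.57 -0.04  2.17  0.06  0.4   1.31] F [-0.1  1.  -0.2] T [ 0.02  0.02 -0.08] w 40.6
bowl axis from tool [560.6 -90.4] handle hdg 164.52 F tool [ 0.15  0.9  -0.31]
t 26.35 pos [446.9 -58.9 130.6] yaw(z) -15.48 x [ 0.  0. -1.] q [ 0.1   0.57 -0.04  2.17  0.06  0.4   1.31] F [-0.1  1.  -0.2] T [ 0.02  0.02 -0.08] w 40.6
7152 top [3.2 7.6 9.1]
lateral edges at z -44,-34,-24: [[-11.5, -1.8, 8.0], [-11.2, -1.2, 9.1], [-10.2, 0.1, 10.0]] slope 1.4583903399520715
```

Request:
jog_arm --series '[[[-3,0,0],[0,-3,0],0.06],[[-3,0,0],[0,-3,0],0.06],[[0,0,0],[0,-1,0],0.06],[[-0.7,0,0],[0,-1.5,0],0.06],[[-0.7,0,0],[0,-1.5,0],0.06]]'

```text
clock: 27.02
eef_pos: [445.5, -66.2, 130.5]
tool_rot: [1.307, 1.568, 1.168]
force: [1.0, 8.2, -0.1]
width: 39.8
```

Request:
jog_arm --series '[[[-0.7,0,0],[0,-1.5,0],0.06]]'

```text
clock: 27.15
eef_pos: [445.4, -67.3, 130.6]
tool_rot: [1.259, 1.568, 1.133]
force: [1.0, 8.1, 0.4]
width: 40.4
```

Request:
jog_arm --series '[[[-0.7,0,0],[0,-1.5,0],0.06]]'

```text
clock: 27.28
eef_pos: [445.2, -68.6, 130.6]
tool_rot: [1.257, 1.568, 1.144]
force: [0.9, 7.7, 0.4]
width: 40.3
```

Request:
jog_arm --series '[[[-0.7,0,0],[0,-1.5,0],0.06]]'

```text
clock: 27.4
eef_pos: [445.2, -69.9, 130.6]
tool_rot: [1.207, 1.567, 1.106]
force: [0.9, 9.0, 0.4]
width: 40.2
```

Run:
```python
from h import *
ax(); look('w15')
```

```text
t 27.4 pos [445.2 -69.9 130.6] yaw(z) -5.79 x [ 0.002  0.003 -1.   ] q [ 0.16  0.57 -0.1   2.17  0.12  0.4   1.44] F [0.9 9.  0.4] T [ 1.91 -0.23 -0.12] w 40.2
bowl axis from tool [562.6 -81.8] handle hdg 174.21 F tool [-0.38  9.08 -0.  ]
t 27.4 pos [445.2 -69.9 130.6] yaw(z) -5.79 x [ 0.002  0.003 -1.   ] q [ 0.16  0.57 -0.1   2.17  0.12  0.4   1.44] F [0.9 9.  0.4] T [ 1.91 -0.23 -0.12] w 40.2
7133 top [3.2 7.7 9.2]
lateral edges at z -44,-34,-24: [[-0.1, 9.4, 19.1], [-0.8, 9.0, 19.2], [-1.5, 8.6, 18.7]] slope 1.6184286215548527
```

Request:
jog_arm --series '[[[-0.7,0,0],[0,-1.5,0],0.06]]'

```text
clock: 27.58
eef_pos: [445.1, -71.3, 130.6]
tool_rot: [1.173, 1.567, 1.084]
force: [1.6, 9.7, 0.7]
width: 40.0
```

Request:
jog_arm --series '[[[-0.5,0,0],[0,-1,0],0.06]]'

```text
clock: 27.7
eef_pos: [445.1, -72.2, 130.6]
tool_rot: [1.132, 1.567, 1.052]
force: [1.3, 10.4, 1.5]
width: 40.3
```

Now there's a clean reading while turning: 7.7, 9.0, 9.7, then 10.4 N, which is inside the 8–11 N band. Releasing.

Request:
jog_arm --series '[[[0,0,0],[0,3,0],0.06],[[0,0,0],[0,3,0],0.06],[[-1,0,0],[0,2,0],0],[[0,0,0],[0,0,0],-0.4],[[0,0,0],[0,0,0],-0.4],[[0,0,0],[0,0,0],-0.4]]'

```text
clock: 28.45
eef_pos: [444.7, -67.6, 130.5]
tool_rot: [-2.105, 1.571, -2.171]
force: [-0.1, 0.2, 0.4]
width: 59.7
```

Run:
```python
from h import *
ax(); look('w16')
```

```text
t 28.45 pos [444.7 -67.6 130.5] yaw(z) -3.77 x [-0. -0. -1.] q [ 0.16  0.57 -0.1   2.17  0.14  0.41  1.45] F [-0.1  0.2  0.4] T [-0.04  0.01  0.01] w 59.7
bowl axis from tool [562.4 -75.4] handle hdg 176.23 F tool [-0.41  0.16 -0.09]
t 28.45 pos [444.7 -67.6 130.5] yaw(z) -3.77 x [-0. -0. -1.] q [ 0.16  0.57 -0.1   2.17  0.14  0.41  1.45] F [-0.1  0.2  0.4] T [-0.04  0.01  0.01] w 59.7
7123 top [3.5 7.9 9.4]
lateral edges at z -44,-34,-24: [[-3.6, 6.0, 15.7], [-4.7, 5.2, 15.5], [-5.2, 4.7, 15.1]] slope 1.5891477297034522
```

Request:
jog_arm --series '[[[0,0,0],[0,5,0],-0.4],[[0,0,0],[-10,0,0],-0.4],[[0,0,0],[-25,0,0],-0.4],[[0,0,0],[-40,0,0],-0.4],[[0,0,0],[-40,0,0],-0.4],[[0,0,0],[-20,0,0],-0.4],[[0,0,0],[0,0,0],-0.4]]'

```text
clock: 29.38
eef_pos: [445.9, -62.5, 267.4]
tool_rot: [-0.06, 1.567, -0.126]
force: [-0.2, -0.2, 0.0]
width: 59.7
```

Run:
```python
from h import *
st(); save('scene','scene9'); save('side','side9')
a=np.hstack([cv2.imread('pics/scene9.png')[150:330,240:440],cv2.imread('pics/side9.png')[150:330,230:430]]); cv2.imwrite('pics/c9.png',cv2.resize(a,None,fx=2,fy=2))
```

```text
t 29.375 pos [445.9 -62.5 267.4] yaw(z) -3.76 x [ 0.004 -0.001 -1.   ] q [ 0.19  0.33 -0.15  2.03  0.07  0.78  1.5 ] F [-0.2 -0.2  0. ] T [-0.02  0.07  0.01] w 59.7
```

View pics/c9.png

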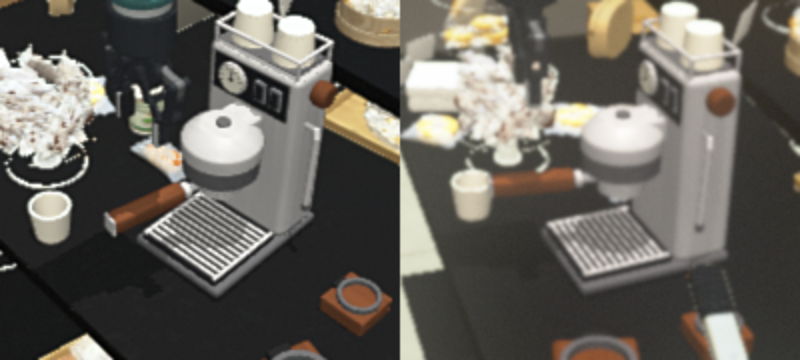

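The portafilter hangs level in the group with its handle pointing out of the front. The gripper is well above it, and the cup and tin haven't moved. Handing in.

```bash
python3 -c "
from cell import *
print(finish_job())"
```

```text
the job is handed in; nothing more can be done
None
```

The portafilter is back in the group head and snug. The gripper is clear of it and the job was handed in at about 29 s, under the 62 s limit.

- **Sequence:** I lifted it from the stand by the handle and pushed it up with the handle at about 130°. Light gasket contact showed at the expected height. I then turned it anticlockwise, first clamped and later with one finger.
- **Over-tightening, mended:** My first tightening went too far. It took 14–15 N to turn the handle, against a snug band of 8–11 N. I had stopped on hold forces, which read low. I pushed the handle back about 10° and tightened it again slowly, reading the force as it turned: 7.7, 9.0, 9.7, then 10.4 N.
- **Last checks:** The handle rests at about 172.5°, some 43° past entry. The final picture shows the portafilter level in the group, the gripper about 137 mm above where it pushed, and no force on the tool. The cup, and the tin as far as the crop shows it, looked unmoved; I did not check the ring cake or the butter bar.
- **Less certain:** The gasket load was inferred only from the turning force, at roughly 40–50 N. By my rough scaling, the first tightening may have put 56–82 N on the gasket, probably below the 90 N that crushes it.

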